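# Jack up the edge of the induction plate and hold it

## Robot

A 6-joint arm with a two-finger parallel gripper is mounted at the origin on a cart in front of the work surface, level with it; the furniture and walls round the work are solid. World frame = base frame: x ahead of the robot, y to its left, z up, the work surface at z = 0. Lengths are in m, angles in degrees, forces in N, time in s.
With the tool pointing down it reaches from about 0.4 to 0.825 m from the base axis. Payload 7 kg.
Tool frame: the origin (TCP) lies midway between the tips of the shut fingers; the grasp point (between the pads) lies 19 mm behind it; z points along the fingers, y is the line along which they close (so a half turn about z gives the same grasp; the last joint's range is limited). The gripper opens to 88 mm and grips with 3 to 60 N. Pads are 19 mm wide; open, the fingers measure 130 mm over their backs; the gripper's body (78 mm by 193 mm) begins 47 mm behind the grasp point.
Start: joints at [-57.92, 20.546, 0.682, 0, -70.136, -16.507], TCP at [0.181, -0.65, 0.227] pointing down, gripper open.
Joint ranges: [-176.03, 176.03], [-82.01, 121.73], [-58.28, 71.71], [-173.87, 95.51], [-174.79, -0.11], [-173.66, 173.66]. Speed limits (degrees/s): [136.94, 136.94, 172.46, 180, 180, 180].

## Interface

Orientations are given as a 3x3 rotation matrix whose columns are the frame's x, y, z axes.
In Python, from rig import robot gives the robot as it stands. Calls block until the motion is done:
- robot.goto(position, orientation): joint-space move of the TCP to a pose.
- robot.servo_line(position, ori=None, speed=0.15): straight line of the TCP; ori=None keeps the orientation; speed is the mean speed in m/s.
- robot.movej(angles): joint-space move.
- robot.move_gripper(opening): opening from 0.0 (shut) to 1.0 (fully open); the grip force is fixed at half the most; returns when the fingers have stopped.
- robot.dwell(seconds).
- robot.ik(position, orientation): joint angles nearest the present ones, or None.
- robot.grab_frame(name): name is "scene" or "top" or "wrist"; returns (picture, depth): 400x640x3 uint8, red, green, blue; 400x640 float32, m along the optical axis (not along the pixel's ray), 0 where there is no reading.
- robot.camera_info(name): a dict with "vfov" (degrees; the focal length in pixels is half the picture's height over the tangent of half this angle, whatever the lens; pixels are square), "cx", "cy" (the principal point, pixels), "view" (4x4, takes a point from world to camera coordinates); the wrist camera has in their place "T_tool_cam" (4x4, takes a point from camera to tool coordinates, whose origin is the TCP and whose axes are the flange's). Camera axes: x right, y down, z forward; pixel columns grow to the right and rows downward; lengths in m; the calibration is good to about 2 mm. A picture is of the moment at which its call begins: read the wrist's pose just before it. camera_info takes no time and is no camera call.
A pose or a line that the arm cannot do raises robot.Unreachable and nothing moves.
- robot.job_done(): hands the job in; it is judged then, once.
Readings, each from a call of its own:
- robot.read_t(): time.
- robot.read_qpos(): joint angles.
- robot.read_qvel(): joint speeds.
- robot.read_effort(): joint torques, N m.
- robot.read_position(): TCP position.
- robot.read_tcp_rot(): TCP orientation.
- robot.read_force(): force on the tool from outside, world axes, zero at the start.
- robot.read_ft_torque(): the same for the moment, N m.
- robot.read_grip_width(): opening from 0.0 (shut) to 1.0 (fully open).
- robot.read_finger_force(): force on a finger pad.
Only numpy, scipy, OpenCV 4.12 (cv2) and the standard library are available. Lean on these libraries where they do the work, as an engineer would, in place of code of your own. Each camera call takes 0.05 s, during which the arm holds its last target. There are 200 camera calls.

## Task

A right-hand foot of the induction plate is to be refitted, so its right-hand edge must be jacked up: lay the round rubber pad flat in the round cup of the little lever jack's saddle, then move the jack so that the pad sits centred under the marked lift point of the plate's steel tab, with the handle still up. Pump the handle once as a trial (all the way down, then let it come all the way up again), then press it all the way down once more and finish holding it down, so that the jack alone carries the raised edge. Do not push the plate about or lift it by hand, and leave the salt shaker, and the steel canister standing on the plate, as they are.

Things in the scene. Friction and masses are not known exactly. Their poses are not given: they have to be found in the camera images.
- pad: loose round black rubber pad (a puck) 40 mm in diameter and 16 mm thick, 30 g, lying flat on the worktop at the start. Origin at the centre of its underside, z up its axis.
- jack: loose grey steel lever jack, 0.9 kg, may be slid. Origin on the worktop below the saddle cup's centre; +y forwards (handle to saddle), z up. Base plate 56 mm wide, 8 thick, y -150 to +18 mm. Upright carrying block behind the saddle: 24 mm wide (x), y -65 to -35, z 8 to 68; grip it across its width from above. Handle pivot at y -85, z 45 mm; the handle runs backwards (-y) and upwards.
- jack_grip (a point): centre of the jack's carrying block, 45 mm above the worktop (23 mm below the block's top) and 50 mm behind the saddle's centre; axes as jack.
- cup_floor (a point): centre of the inner floor of the saddle cup (moves up with the saddle). With the handle up it is 25 mm above the worktop. The cup is 46 mm across inside, 53 mm outside, and its rim stands 6 mm above this floor, so the seated pad stands 10 mm proud of the rim.
- jack_handle (a joint): handle angle, rad: 0 = up (rest, 0.45 rad above level), 0.5 = all the way down (stop, 0.05 rad below level). The saddle rises 40 mm per rad, 20 mm in all. A spring brings the handle up and the saddle down when let go; nothing latches. Pressing the paddle takes about 2 N free and up to about 9 N with the plate's weight on it.
- handle_paddle (a point): centre of the top face of the rubber paddle at the handle's end (34 mm wide, 44 long, 10 thick): press here with shut fingertips. The face lies 5 mm above the handle's axis, 130 mm from the pivot (pivot axis = jack x); it falls from about 106 to 44 mm above the worktop and moves about 15 mm backwards (jack -y) on the way.
- hob: compact induction plate: flat black box 200 mm (x) by 220 mm (y), top 60 mm above the worktop, on four feet 14 mm high, 2 to 3 kg, loose. Origin on the worktop under its centre, z up. From mid-length of its -y side (the robot's right) a steel tab sticks out 64 mm, 60 mm wide, 6 mm thick, underside 47 mm above the worktop, with free space below it.
- lift_point (a point): the marked lift point: centre of the tab's underside, 34 mm out from the box's side, below the round boss (24 mm) on the tab's top; 47 mm above the worktop at the start. The seated pad's top is at 41 mm with the handle up: it slides under with 6 mm to spare. Axes as hob: the jack comes in from the hob's -y side, jack +y along hob +y.
- hob_far (a point): point on the worktop midway between the plate's two far feet (hob +y side), about which it tips when the tab is raised.
- salt_shaker: bystander: grey and clear salt shaker, 44 mm across, 90 mm tall; origin at its foot
- canister: bystander: small steel clip canister, 60 mm across, 64 mm tall, 0.14 kg, standing near the middle of the induction plate (it rides along when the plate tips a little); origin at its foot
Things that resemble listed ones, but are neither listed nor needed, are in the scene too. What is meant by the pad is not green, and is the smaller of those in its own colour.

How it is judged (in metres and radians):
On the way, in this order (a step that is already met when the one before it is completed fails the run):
1. the rubber pad lies flat in the saddle cup, let go (horizontal distance between pad and cup_floor below 0.004 m and z of pad in the frame of cup_floor below 0.003 m and angle between pad's own z axis and vertical below 0.15 rad and contact force between the fingers and pad below 0.2 N), for 0.2 s.
2. the jack stands with its pad centred under the lift point (within 10 mm), handle up, plate not raised (horizontal distance between pad and cup_floor below 0.004 m and z of pad in the frame of cup_floor below 0.003 m and angle between pad's own z axis and vertical below 0.15 rad and horizontal distance between pad and lift_point below 0.01 m and value of joint jack_handle below 0.08 rad and height (world z) of lift_point below 0.05 m), for 0.2 s.
3. trial stroke: handle all the way down, the plate's edge raised by the jack (value of joint jack_handle above 0.42 rad and height (world z) of lift_point above 0.055 m and contact force between pad and hob above 3 N and contact force between the fingers and hob below 0.5 N and horizontal distance between pad and cup_floor below 0.004 m and z of pad in the frame of cup_floor below 0.003 m and angle between pad's own z axis and vertical below 0.15 rad and horizontal distance between pad and lift_point below 0.01 m), for 0.1 s.
4. handle let all the way up again, plate back on its feet (value of joint jack_handle below 0.08 rad and height (world z) of lift_point below 0.05 m), for 0.1 s.
At the end, for the whole second after the job is handed in: Fingers hold the handle down (over 0.42 rad, over 1.5 N); the pad, flat in the cup (4 mm), is within 10 mm of the lift point and carries the plate (over 3 N), its lift point 55 mm or more above the worktop; no finger touches the plate; its far feet within 20 mm of their start (all of step 3 and contact force between the fingers and jack above 1.5 N and distance of hob_far from where it was at the start of the episode below 0.02 m and linear speed of hob below 0.02 m/s); the arm keeps its last pose, push and grip.
It fails at once if the plate is pushed or lifted by hand (contact force between any of the fingers, the arm and hob above 5 N).
It fails at once if the plate is shoved away (distance of hob_far from where it was at the start of the episode above 0.03 m).
It fails at once if a bystander is disturbed (distance of salt_shaker from where it was at the start of the episode above 0.02 m or distance of canister from where it was at the start of the episode above 0.04 m or angle between canister's own z axis and vertical above 0.3 rad).
It also fails if it takes over 72 s, if anything falls off the work surface, if the arm or the gripper's body presses on something with over 40 N, if the wrist force passes 120 N, or if a joint passes its speed limit or range.

## Working session

There is one attempt and no reset: what is moved stays moved. The work goes in short steps, each a Python script; the robot and the scene stay as the last script left them, time stands still between calls to the robot, and variables do not carry over. Pictures are saved under pics/ and viewed, at most 10 in all, crops included, and the job is handed in when it is done.

```bash
ls; mkdir -p pics; cat > h.py <<'E'
import numpy as np, cv2
from rig import robot
def K(name):
    c=robot.camera_info(name); f=200/np.tan(np.radians(c["vfov"])/2); return c,f
def pose(name):
    c,f=K(name)
    if name!="wrist":
        T=np.linalg.inv(np.array(c["view"]))
    else:
        W=np.eye(4); W[:3,:3]=robot.read_tcp_rot(); W[:3,3]=robot.read_position(); T=W@np.array(c["T_tool_cam"])
    return T,f,c["cx"],c["cy"]
def ray(P,u,v):
    T,f,cx,cy=P; d=T[:3,:3]@np.array([(u-cx)/f,(v-cy)/f,1.]); return T[:3,3],d
def onplane(P,u,v,z):
    o,d=ray(P,u,v); return o+d*(z-o[2])/d[2]
def cloud(P,D):
    T,f,cx,cy=P; v,u=np.mgrid[:400,:640]
    c=np.stack([(u-cx)/f*D,(v-cy)/f*D,D],-1); return c@T[:3,:3].T+T[:3,3]
def save(n,im): cv2.imwrite("pics/"+n,cv2.cvtColor(im,cv2.COLOR_RGB2BGR))
E
python3 - <<'E'
from h import *
for n in("scene","top"):
    P=pose(n); im,D=robot.grab_frame(n); save(n+"1.png",im); np.savez(n+"1.npz",im=im,D=D,T=P[0],f=P[1:]) ; print(n,P[0].round(3),P[1:],(D>0).mean())
c=robot.camera_info("wrist");print(c)
E
```

```text
pics
scene [[-0.45  -0.684  0.574 -0.381]
 [-0.893  0.351 -0.282  0.655]
 [-0.009 -0.64  -0.769  1.275]
 [ 0.     0.     0.     1.   ]] (np.float64(514.3033262330996), 316.30619393970915, 209.78716547009762) 0.99591015625
top [[ 0.036 -0.977  0.212  0.34 ]
 [-0.999 -0.035  0.009  0.215]
 [-0.002 -0.212 -0.977  0.993]
 [ 0.     0.     0.     1.   ]] (np.float64(396.36278500265), 320.08518035216156, 199.4434709028528) 0.996109375
{'vfov': 68.15150482646591, 'cx': 320.6096393835187, 'cy': 200.02849598238117, 'T_tool_cam': array([[-1.09678859e-04, -9.67323242e-01, -2.53546314e-01,
         6.68208281e-02],
       [ 9.99999700e-01, -3.00522444e-04,  7.13966280e-04,
        -5.16808013e-04],
       [-7.66832534e-04, -2.53546160e-01,  9.67322985e-01,
        -1.59038438e-01],
       [ 0.00000000e+00,  0.00000000e+00,  0.00000000e+00,
         1.00000000e+00]])}
```

View pics/top1.png

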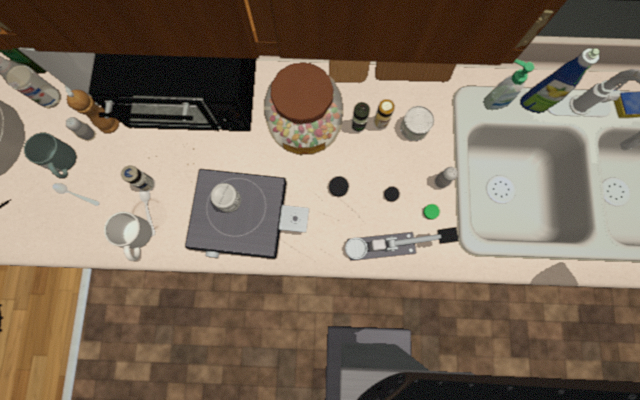

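View pics/scene1.png

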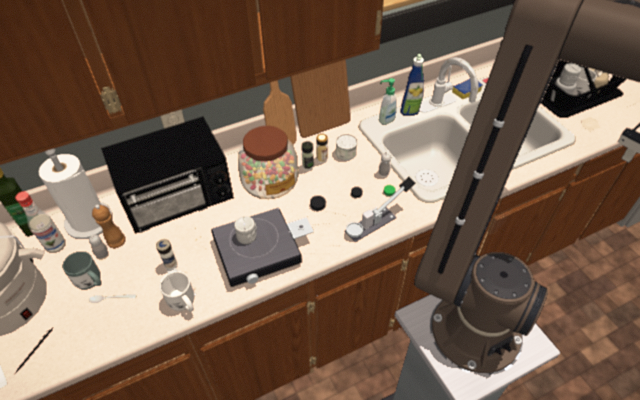

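Top view: two black discs at (339,186), the larger, and (391,194), the smaller, plus a green one at (432,212). The smaller black one fits the description of the pad. The jack's saddle is at (357,247) with its handle running to (448,235), and the hob tab's boss is at (294,219). I'll measure these and confirm the pad in one crop.

```bash
cat > m1.py <<'E'
from h import *
def ld(n):
    z=np.load(n+"1.npz"); return z["im"],z["D"],(z["T"],*z["f"])
R={}
for n,pads in(("top",[(339,186),(391,194)]),("scene",[(318,203),(357,192)])):
    im,D,P=ld(n); g=im.max(2)
    for p in pads:
        m=(g<70).astype(np.uint8); k,l,s,c=cv2.connectedComponentsWithStats(m)
        i=l[p[1],p[0]]; 
        e=c[i]; C=cloud(P,D); zz=C[l==i][:,2]
        print(n,p,i,s[i],c[i].round(1),"plane.016",onplane(P,*e,.012).round(4),"depth z",np.percentile(zz,[10,50,90]).round(4), "ext",[np.ptp(C[l==i][:,a]).round(3) for a in(0,1)])
im,D,P=ld("top");C=cloud(P,D)
for nm,p in dict(saddle=(357,247),block=(380,244),paddle=(448,235),boss=(294,219),shak=(445,178),hobc=(240,215),can=(224,197),tabl=(282,218),tabr=(306,219),handle=(420,239),green=(432,212)).items():
    print(nm,C[p[1],p[0]].round(4))
h=(C[...,2]>.055)&(C[...,2]<.064)&(im.max(2)<110); u=np.argwhere(h); k,l,s,c=cv2.connectedComponentsWithStats(h.astype(np.uint8)); i=1+np.argmax(s[1:,4]); q=C[l==i]
print("hob",cv2.minAreaRect(q[:,:2].astype(np.float32)*1000),np.median(q[:,2]))
crop=cv2.resize(im[160:275,280:470],None,fx=4,fy=4,interpolation=cv2.INTER_CUBIC);save("crop1.png",crop)
E
python3 m1.py
```

```text
top (339, 186) 39 [329 177  19  19 283] [338.2 186.1] plane.016 [0.5889 0.1791 0.012 ] depth z [0.0177 0.0202 0.0226] ext [np.float64(0.272), np.float64(0.058)]
top (391, 194) 42 [384 187  15  14 156] [391.1 193.7] plane.016 [0.574  0.0441 0.012 ] depth z [0.0122 0.0151 0.0173] ext [np.float64(0.035), np.float64(0.034)]
scene (318, 203) 405 [311 197  14  14 160] [317.4 203.1] plane.016 [0.586  0.1767 0.012 ] depth z [0.0132 0.0214 0.0262] ext [np.float64(0.987), np.float64(0.499)]
scene (357, 192) 403 [351 188  11  10  79] [356.2 192.2] plane.016 [0.5696 0.0423 0.012 ] depth z [0.0101 0.0153 0.0199] ext [np.float64(0.035), np.float64(0.032)]
saddle [0.4348 0.1294 0.0214]
block [0.4393 0.0799 0.067 ]
paddle [ 0.4614 -0.0682  0.102 ]
boss [0.4927 0.2841 0.0571]
shak [ 0.6032 -0.0751  0.0714]
hobc [0.4969 0.413  0.0619]
can [0.5268 0.4397 0.121 ]
tabl [0.4948 0.3134 0.053 ]
tabr [0.495  0.2558 0.0496]
handle [ 0.4529 -0.0107  0.0788]
green [ 0.5299 -0.0579  0.0141]
hob ((506.44683837890625, 424.1336364746094), (214.76600646972656, 192.1651153564453), 85.84136962890625) 0.05917315991042099
```

View pics/crop1.png

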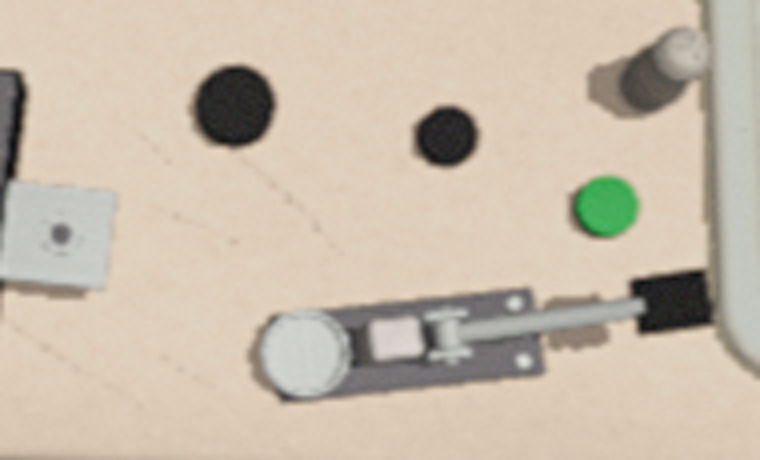

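The crop confirms three discs: the smaller black one at crop (447,136), i.e. top (391,194), is the pad. The larger black one at crop (234,106) and the green one are decoys. The jack's cup is at crop (305,354) and the boss at crop (60,234). Next: two wrist views from different places.

```bash
cat >> h.py <<'E'
def Rz(t,flip=1):
    """tool down, closing along jack x (yaw t deg); flip=1: camera to +y, -1: to -y"""
    t=np.radians(t); y=flip*np.array([np.cos(t),np.sin(t),0]); z=np.array([0,0,-1.]); return np.column_stack([np.cross(y,z),y,z])
def look(n):
    P=pose("wrist"); im,D=robot.grab_frame("wrist"); save(n+".png",im); np.savez(n+".npz",im=im,D=D,T=P[0],f=P[1:]); return im,D,P
E
python3 - <<'E'
from h import *
for f in(1,-1):
    for p,t in (((.574,.044,.008),7.5),((.435,.128,.033),7.5),((.442,.08,.026),7.5),((.489,.234,.026),-4.2),((.477,.07,.1),-4.2)):
        q=robot.ik(np.array(p),Rz(t,f)); print(f,p,None if q is None else np.round(q,0))
print(robot.read_tcp_rot().round(2))
try:
    robot.goto(np.array([.49,.06,.22]),Rz(0,-1)); look("w1")
    robot.servo_line(np.array([.49,.20,.22])); look("w2")
except robot.Unreachable as e: print("unr",e)
print(robot.read_t())
E
```

```text
1 (0.574, 0.044, 0.008) [ 24.  25. -26.   0. -39. 164.]
1 (0.435, 0.128, 0.033) [ 41.  13. -41.   0. -36. 146.]
1 (0.442, 0.08, 0.026) [ 36.  13. -42.   0. -35. 152.]
1 (0.489, 0.234, 0.026) [ 46.  21. -30.   0. -40. 130.]
1 (0.477, 0.07, 0.1) [ 32.  10. -33.   0. -47. 144.]
-1 (0.574, 0.044, 0.008) [ 24.  25. -26.   0. -39. -16.]
-1 (0.435, 0.128, 0.033) [ 41.  13. -41.   0. -36. -34.]
-1 (0.442, 0.08, 0.026) [ 36.  13. -42.   0. -35. -28.]
-1 (0.489, 0.234, 0.026) [ 46.  21. -30.   0. -40. -50.]
-1 (0.477, 0.07, 0.1) [ 32.  10. -33.   0. -47. -36.]
[[-0.96 -0.27 -0.  ]
 [-0.27  0.96  0.  ]
 [ 0.    0.   -1.  ]]
4.0167
```

```bash
python3 -c "
import cv2,numpy as np
cv2.imwrite('pics/w12.png',np.vstack([cv2.resize(cv2.imread('w1.png') if 0 else cv2.imread('pics/w1.png'),(480,300)),cv2.resize(cv2.imread('pics/w2.png'),(480,300))]))"
```

```text
(no output)
```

View pics/w12.png

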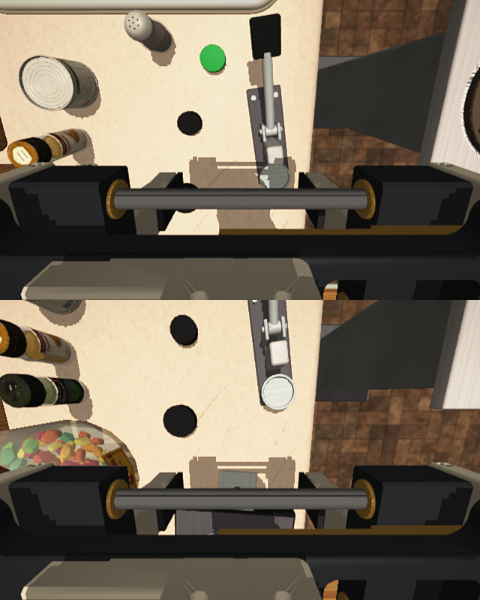

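Each pair is w1 (top half) and w2 (bottom half). The pad shows at full-resolution w1 (252,164) and w2 (245,40). The cup is at w2 (370,122), with the block above it at about (370,70). The tab is partly behind the gripper, so I take one more view further left and triangulate.

```bash
cat > m2.py <<'E'
from h import *
import sys
def ld(n):
    z=np.load(n+".npz"); return z["im"],z["D"],(z["T"],*z["f"])
def tri(obs):
    A=np.zeros((3,3));b=np.zeros(3)
    for P,(u,v) in obs:
        o,d=ray(P,u,v); d/=np.linalg.norm(d); M=np.eye(3)-np.outer(d,d); A+=M;b+=M@o
    return np.linalg.solve(A,b)
def blob(mask,p,r=30):
    k,l,s,c=cv2.connectedComponentsWithStats(mask.astype(np.uint8)); w=np.zeros_like(mask); w[max(0,p[1]-r):p[1]+r,max(0,p[0]-r):p[0]+r]=1
    ii=np.unique(l[w&(l>0)]); i=max(ii,key=lambda j:s[j,4]); return c[i],l==i,s[i]
E
python3 - <<'E'
from m2 import *
robot.servo_line(np.array([.49,.36,.22])); look("w3"); print(robot.read_t())
# pad: two wrist views (side+top dark): 
ob=[]
for n,p in(("w1",(252,164)),("w2",(245,40))):
    im,D,P=ld(n); c,m,s=blob(im.max(2)<75,p,8); ob.append((P,c)); print(n,c,s); C=cloud(P,D)[m]; print(" depthz",np.percentile(C[:,2],[20,50,80]).round(4),onplane(P,*c,.010).round(4))
print("pad tri",tri(ob).round(4))
for n in("w2","w3"):
    im,D,P=ld(n);C=cloud(P,D)
    near=np.hypot(C[...,0]-.435,C[...,1]-.128)<.045
    m=near&(C[...,2]>.026)&(C[...,2]<.037); q=C[m][:,:2].astype(np.float32)*1000
    print(n,"cup",len(q),np.median(C[m][:,2]) if len(q) else 0,cv2.minEnclosingCircle(q) if len(q) else 0)
    m=(np.hypot(C[...,0]-.442,C[...,1]-.08)<.04)&(C[...,2]>.062)&(C[...,2]<.075); q=C[m][:,:2].astype(np.float32)*1000
    if len(q): print(n,"block",len(q),np.median(C[m][:,2]),cv2.minAreaRect(q))
    m=(np.hypot(C[...,0]-.4927,C[...,1]-.284)<.05)&(C[...,2]>.045)&(C[...,2]<.058)&(im.min(2)>90); q=C[m][:,:2].astype(np.float32)*1000
    if len(q): print(n,"tab",len(q),np.median(C[m][:,2]),cv2.minAreaRect(q),q.min(0),q.max(0))
im=ld("w3")[0]; save("w23.png",np.hstack([ld("w2")[0][0:260,240:500],im[0:260,200:520]]))
E
```

```text
5.2833
w1 [252.56683168 163.71039604] [237 148  32  32 808]
 depthz [0.0162 0.0169 0.0175] [0.5763 0.0413 0.01  ]
w2 [245.01483421  39.98603839] [ 227   20   37   41 1146]
 depthz [0.016  0.0168 0.0175] [0.5763 0.0412 0.01  ]
pad tri [0.5763 0.0413 0.0101]
w2 cup 1165 0.02720773607555166 ((438.27130126953125, 121.67390441894531), 37.814151763916016)
w2 block 796 0.06857274175361122 ((440.945556640625, 82.53817749023438), (24.033668518066406, 30.08531379699707), 8.063529014587402)
w2 tab 1095 0.054126030251188784 ((497.2030029296875, 283.53350830078125), (64.85841369628906, 59.748931884765625), 85.22816467285156) [465.7791 249.7243] [526.4105  318.09482]
w3 cup 0 0 0
w3 tab 3593 0.05410383226555704 ((497.1117248535156, 284.6222229003906), (65.4809799194336, 59.91197204589844), 85.79360961914062) [465.65088 250.66092] [528.73376 319.25275]
```

View pics/w23.png

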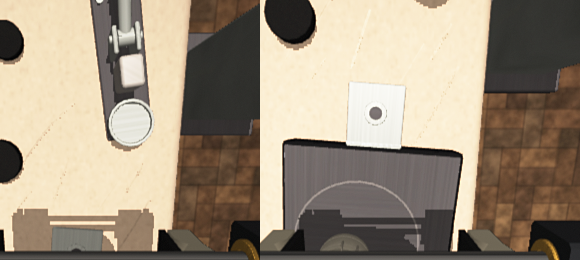

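w2/w3 crops: the cup is at w2 (370,122), the boss at w3 (315,113) with the tab square around it. Now refine the cup and boss rays and grasp the pad.

```bash
python3 - <<'E'
from m2 import *
im,D,P=ld("w2"); g=im.min(2).astype(int)
hsv=cv2.cvtColor(im,cv2.COLOR_RGB2HSV)
c=cv2.HoughCircles(cv2.GaussianBlur(cv2.cvtColor(im[80:170,320:420],cv2.COLOR_RGB2GRAY),(3,3),0),cv2.HOUGH_GRADIENT,1,30,param1=120,param2=12,minRadius=17,maxRadius=28)
print(c)
if c is not None:
    for u,v,r in c[0][:2]: print("cup",onplane(P,u+320,v+80,.031).round(4))
print("cup manual",onplane(P,370,122,.031).round(4))
im,D,P=ld("w3"); gr=cv2.cvtColor(im[88:138,290:340],cv2.COLOR_RGB2GRAY)
c=cv2.HoughCircles(gr,cv2.HOUGH_GRADIENT,1,30,param1=120,param2=10,minRadius=4,maxRadius=18); print(c)
for u,v,r in c[0][:2]: print("boss",onplane(P,u+290,v+88,.057).round(4))
# grasp pad
robot.move_gripper(.9)
R=Rz(8,-1)
robot.goto(np.array([.5763,.0413,.09]),R)
robot.servo_line(np.array([.5763,.0413,.0085]),speed=.08)
robot.move_gripper(0)
print("grip",robot.read_grip_width()*88,robot.read_finger_force())
robot.servo_line(np.array([.5763,.0413,.12]),speed=.1)
print(robot.read_grip_width()*88,robot.read_position(),robot.read_t())
E
```

```text
[[[50.5 43.5 22.9]]]
cup [0.4341 0.1326 0.031 ]
cup manual [0.4348 0.1309 0.031 ]
[[[25.5 24.5  6.9]]]
boss [0.4965 0.2812 0.057 ]
grip 39.01984031704214 30.000255703926086
38.534069155600925 [0.57583334 0.04115197 0.11926479] 10.225
```

```bash
python3 - <<'E'
from m2 import *
R=Rz(8,-1); c=[.434,.1322]
robot.goto(np.array([*c,.10]),R)
robot.servo_line(np.array([*c,.042]),speed=.06); f0=robot.read_force(); print(f0,robot.read_position())
for z in(.039,.037,.0355,.0345):
    robot.servo_line(np.array([*c,z]),speed=.03); f=robot.read_force()-f0; print(z,f.round(2))
    if np.linalg.norm(f)>4: break
robot.move_gripper(.75); robot.dwell(.2)
robot.servo_line(np.array([*c,.12]),speed=.12)
robot.goto(np.array([.46,.20,.22]),R); robot.dwell(.1)
im,D,P=look("w4"); save("w4c.png",im[0:260,220:520])
C=cloud(P,D); near=(np.hypot(C[...,0]-.434,C[...,1]-.132)<.035)
c2,m,s=blob((im.max(2)<75)&near,(int(np.argwhere(near)[:,1].mean()),int(np.argwhere(near)[:,0].mean())),30)
print(c2,s,onplane(P,*c2,.041).round(4),np.percentile(C[m][:,2],[5,20,50,80,95]).round(4),robot.read_t())
b=(np.hypot(C[...,0]-.441,C[...,1]-.0825)<.04)&(C[...,2]>.062)&(C[...,2]<.075); print(cv2.minAreaRect(C[b][:,:2].astype(np.float32)*1000))
E
```

```text
[ 0.10504655  0.68149134 -0.0226781 ] [0.43424447 0.13241845 0.0423265 ]
0.039 [ 0.97 -1.2   0.21]
0.037 [-0.35 -1.53 -0.63]
0.0355 [-0.65 -0.34 -0.54]
0.0345 [ 0.97 -0.52  0.55]
[490.31023041 247.62986175] [ 389  221  173   64 5425] [0.2419 0.2502 0.041 ] [0.2923 0.2989 0.3079 0.3093 0.3099] 15.525
((441.01531982421875, 82.5859603881836), (23.754980087280273, 30.32501983642578), 8.777938842773438)
```

View pics/w4c.png

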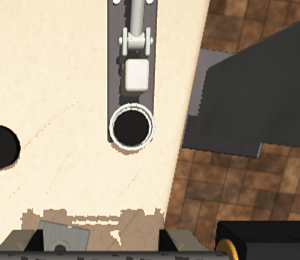

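The pad is at crop (131,127), concentric within the bright cup ring. I check its height from the depth data, then grip the block and slide the jack to a pose in front of the tab.

```bash
python3 - <<'E'
from m2 import *
im,D,P=ld("w4"); C=cloud(P,D)
m=(np.hypot(C[...,0]-.434,C[...,1]-.132)<.03)&(im.max(2)<60)&(C[...,2]>.02); q=C[m]
print("pad",q.mean(0).round(4),np.percentile(q[:,2],[10,50,90]).round(4),cv2.minEnclosingCircle(q[:,:2].astype(np.float32)*1000))
A=np.c_[q[:,:2]-q[:,:2].mean(0),np.ones(len(q))]; print("slope",np.linalg.lstsq(A,q[:,2],rcond=None)[0].round(3))
g=np.array([.441,.0826]); R=Rz(8.3,-1)
robot.move_gripper(.8)
robot.goto(np.array([*g,.13]),R)
robot.servo_line(np.array([*g,.026]),speed=.08)
robot.move_gripper(0); print(robot.read_grip_width()*88,robot.read_finger_force(),robot.read_position())
t=-4.4; yh=np.array([np.sin(np.radians(-t)),np.cos(np.radians(t))]); L=np.array([.4967,.282])
pre=L-.05*yh-.09*yh
f0=robot.read_force()
robot.servo_line(np.array([*pre,.0265]),Rz(t,-1),speed=.04)
print(robot.read_position(),(robot.read_force()-f0).round(1),robot.read_grip_width()*88,robot.read_t())
E
```

```text
pad [0.4265 0.1502 0.2366] [0.0419 0.301  0.3093] ((431.80047607421875, 137.25018310546875), 24.78248405456543)
slope [-3.14   7.711  0.237]
24.07765629459621 30.001374185085297 [0.44008256 0.08221318 0.02584844]
[0.48587976 0.14235862 0.0264966 ] [  5.   -1.  -13.2] 23.880316841070318 20.8
```

```bash
python3 - <<'E'
from m2 import *
im,D=robot.grab_frame("top"); Pt=pose("top"); Ct=cloud(Pt,D)
t=-4.4; yh=np.array([np.sin(np.radians(-t)),np.cos(np.radians(t))]); L=np.array([.4967,.282])
c=(L-.09*yh); m=(np.hypot(Ct[...,0]-c[0],Ct[...,1]-c[1])<.04)&(im.max(2)<70)&(Ct[...,2]<.06); q=Ct[m]
print("expected pad",c.round(4),"seen",len(q),q.mean(0).round(4) if len(q) else 0)
u=np.argwhere(m); 
if len(u): print("ray",onplane(Pt,u[:,1].mean(),u[:,0].mean(),.041).round(4))
save("t2.png",cv2.resize(im[150:300,220:470],None,fx=3,fy=3))
E
```

```text
expected pad [0.4898 0.1923] seen 0 0
```

View pics/t2.png

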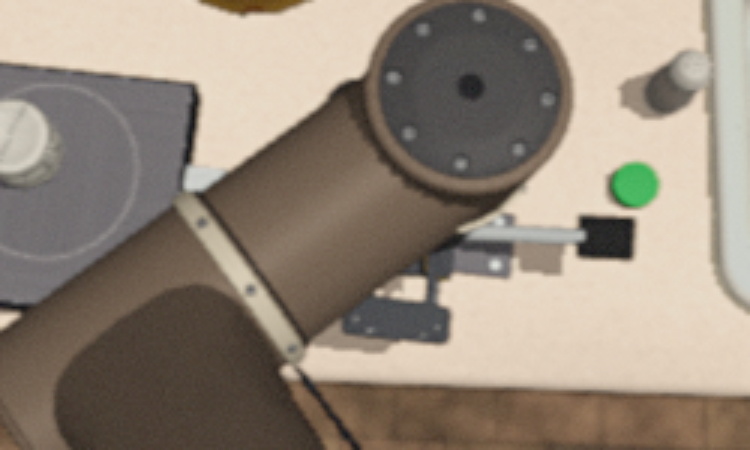

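The arm hides the pad in the top view; only the handle shows, at crop (530,235), running along the tab's axis. I let go and look before inserting.

```bash
python3 - <<'E'
from m2 import *
p=robot.read_position(); R=Rz(-4.4,-1)
robot.servo_line(np.array([p[0],p[1],.0257]),speed=.03)
robot.move_gripper(.6); robot.servo_line(np.array([p[0],p[1],.12]),speed=.15)
robot.goto(np.array([.488,.275,.22]),R); robot.dwell(.1)
im,D,P=look("w5"); C=cloud(P,D); print(robot.read_t())
near=(np.hypot(C[...,0]-.49,C[...,1]-.1923)<.035)
m=near&(im.max(2)<75)&(C[...,2]>.03)&(C[...,2]<.05); u=np.argwhere(m); q=C[m]
print("pad",len(q),cv2.minEnclosingCircle(q[:,:2].astype(np.float32)*1000),np.percentile(q[:,2],[5,50,95]).round(4),onplane(P,*cv2.minEnclosingCircle(u[:,::-1].astype(np.float32))[0],.041))
A=np.c_[q[:,:2]-q[:,:2].mean(0),np.ones(len(q))]; print("slope",np.linalg.lstsq(A,q[:,2],rcond=None)[0].round(3))
m=(np.hypot(C[...,0]-.486,C[...,1]-.1424)<.04)&(C[...,2]>.062)&(C[...,2]<.075); q=C[m][:,:2].astype(np.float32)*1000; print("block",cv2.minAreaRect(q))
m=(np.hypot(C[...,0]-.4967,C[...,1]-.282)<.05)&(C[...,2]>.045)&(C[...,2]<.058)&(im.min(2)>90); q=C[m][:,:2].astype(np.float32)*1000; print("tab",len(q),cv2.minAreaRect(q))
save("w5c.png",im[0:260,200:500])
E
```

```text
23.4333
pad 1015 ((492.81549072265625, 192.45999145507812), 19.608299255371094) [0.0407 0.042  0.0432] [0.49293145 0.1923323  0.041     ]
slope [-0.003  0.002  0.042]
block ((487.58599853515625, 143.06192016601562), (29.42518424987793, 23.554506301879883), 85.66751861572266)
tab 2945 ((497.2376403808594, 284.3261413574219), (64.35073852539062, 60.0602912902832), 85.56033325195312)
```

View pics/w5c.png

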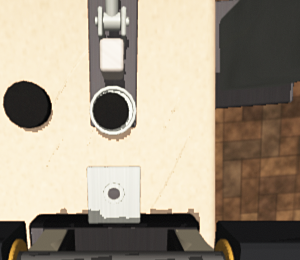

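The pad is at crop (113,110), flat (depth slope about 0, top 0.042) and in the ring, in front of the tab. The boss is at crop (113,194). Re-grip and slide in by the measured vector.

```bash
python3 - <<'E'
from m2 import *
R=Rz(-4.4,-1); g=np.array([.4874,.1428])
robot.goto(np.array([*g,.13]),R); robot.servo_line(np.array([*g,.0258]),speed=.12)
robot.move_gripper(0); p=robot.read_position(); f0=robot.read_force(); print(p,robot.read_grip_width()*88)
d=np.array([.4971,.2823])-np.array([.4928,.1924])
for k in(.45,.75,1):
    robot.servo_line(np.array([*(g+k*d),.0258]),speed=.04); print(robot.read_position().round(4),(robot.read_force()-f0).round(1))
robot.move_gripper(.4); robot.servo_line(np.array([*(g+d),.13]),speed=.12)
# look at block, tab from above, camera on the -y side
robot.goto(np.array([.49,.31,.22]),R); robot.dwell(.1)
im,D,P=look("w6"); C=cloud(P,D); print(robot.read_t())
b=g+d; m=(np.hypot(C[...,0]-b[0],C[...,1]-b[1])<.035)&(C[...,2]>.062)&(C[...,2]<.075); q=C[m][:,:2].astype(np.float32)*1000; print("block",len(q),cv2.minAreaRect(q))
m=(np.hypot(C[...,0]-.4967,C[...,1]-.282)<.05)&(C[...,2]>.045)&(C[...,2]<.058)&(im.min(2)>90); q=C[m][:,:2].astype(np.float32)*1000; print("tab",len(q),cv2.minAreaRect(q))
pd=b-.165*np.array([.0767,.997]); m=(np.hypot(C[...,0]-pd[0],C[...,1]-pd[1])<.04)&(C[...,2]>.085)&(im.max(2)<80); q=C[m]; print("paddle exp",pd,len(q))
if len(q): print(q.mean(0),cv2.minAreaRect(q[:,:2].astype(np.float32)*1000))
save("w6c.png",im[0:260,200:500])
E
```

```text
[0.48672534 0.1426425  0.02594185] 24.22871911374577
[0.4887 0.1814 0.0259] [  2.9 -10.3   0.7]
[0.49   0.2085 0.0259] [ 3.4 -9.4 -0.1]
[0.4912 0.231  0.0259] [ 3.4 -9.7  0.7]
30.6167
block 717 ((492.4757385253906, 230.37936401367188), (29.257305145263672, 23.615516662597656), 85.54600524902344)
tab 3235 ((497.26776123046875, 284.803955078125), (65.16158294677734, 60.07880783081055), 85.60600280761719)
paddle exp [0.4790445 0.068195 ] 0
```

View pics/w6c.png

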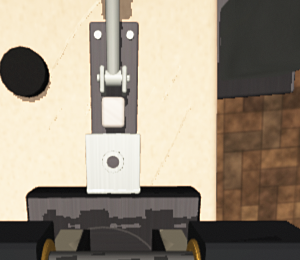

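The jack is in place: block at crop (113,110), with the cup hidden under the tab and the boss at crop (113,162). By geometry the pad is about 3 mm from the lift point. Now the trial stroke.

```bash
cat >> h.py <<'E'
J=np.array([.4977,.2798]); yh=np.array([.0776,.997]); RJ=Rz(-4.45,-1)
def face(a,dz=0):
    y=-.085-.13*np.cos(a)+.005*np.sin(a); z=.045+.13*np.sin(a)+.005*np.cos(a); return np.array([*(J+y*yh),z+dz])
def arc(a0,a1,n,dz,speed=.06):
    for a in np.linspace(a0,a1,n+1)[1:]: robot.servo_line(face(a,dz),speed=speed)
E
python3 - <<'E'
from m2 import *
robot.move_gripper(0)
robot.goto(face(.45,.10),RJ); robot.servo_line(face(.45,.012),speed=.1)
robot.dwell(.1); f0=robot.read_force(); print(f0.round(1),robot.read_position()-face(.45,.012)); np.save("f0.npy",f0)
for a in(.45,.35,.25,.15,.05,-.02,-.05):
    robot.servo_line(face(a,0),speed=.06); f=robot.read_force()-f0; print(a,f.round(1),(robot.read_position()-face(a)).round(4))
z=0
while f[2]<15 and z>-.006:
    z-=.001; robot.servo_line(face(-.05,z),speed=.03); f=robot.read_force()-f0; print(z,f.round(1),(robot.read_position()[2]-face(-.05)[2]).round(4))
robot.dwell(.3)
for n in("scene","top"):
    P=pose(n); im,D=robot.grab_frame(n); C=cloud(P,D)
    m=(np.hypot(C[...,0]-.4972,C[...,1]-.2825)<.025)&(C[...,2]<.09)&(C[...,2]>.03); print(n,"tab z",m.sum(),np.median(C[m][:,2]) if m.any() else None)
    save(n+"p.png",im)
print(robot.read_force()-f0,robot.read_t())
E
python3 -c "
from m2 import *
print()
for n in ('scene','top'):
    im,D,P=ld(n+'1');C=cloud(P,D);m=(np.hypot(C[...,0]-.4972,C[...,1]-.2825)<.025)&(C[...,2]<.09)&(C[...,2]>.03);print(n,m.sum(),np.median(C[m][:,2]))"
```

```text
[-0.5 -0.3 -0.2] [0.00042167 0.00025359 0.00065577]
0.45 [0.4 2.5 2.1] [ 0.0001  0.0002 -0.0002]
0.35 [0.4 3.  0.9] [-0.0003 -0.0003 -0.0004]
0.25 [-1.4  3.4  6.7] [0.0004 0.0002 0.0003]
0.15 [-0.5  4.4  6.1] [0.0004 0.0003 0.0004]
0.05 [-0.3  5.8  6.3] [0.0004 0.0004 0.0005]
-0.02 [-1.1  4.2  6.9] [0.0005 0.0004 0.0007]
-0.05 [-1.2  4.7  8.1] [0.0005 0.0003 0.0008]
-0.001 [-2.2  5.  12.1] 0.0002
-0.002 [-5.   4.3 17.9] -0.0003
scene tab z 175 0.06925942275954733
top tab z 315 0.06752172713261084
[-5.02214674  3.61613291 18.27153303] 36.7

scene 174 0.05459877537695146
top 336 0.0526162430181813
```

The tab rose about 15 mm in both the scene and top depth, so the lift point is near 0.062. Let the handle up, check for jack drift, then make the final press.

```bash
python3 - <<'E'
from m2 import *
arc(-.05,.45,5,0,.08); robot.servo_line(face(.45,.03),speed=.08); robot.dwell(.4); print(robot.read_force().round(1))
robot.servo_line(face(.45,.10),speed=.2)
robot.goto(np.array([.49,.31,.22]),RJ); robot.dwell(.1)
im,D,P=look("w7"); C=cloud(P,D); print(robot.read_t())
b=[.4925,.2304]; m=(np.hypot(C[...,0]-b[0],C[...,1]-b[1])<.035)&(C[...,2]>.062)&(C[...,2]<.075); q=C[m][:,:2].astype(np.float32)*1000; print("block",len(q),cv2.minAreaRect(q))
m=(np.hypot(C[...,0]-.4967,C[...,1]-.282)<.05)&(C[...,2]>.045)&(C[...,2]<.058)&(im.min(2)>90); q=C[m]; print("tab",len(q),np.median(q[:,2]),cv2.minAreaRect(q[:,:2].astype(np.float32)*1000))
E
```

```text
[ 0.4  1.2 -0. ]
40.8
block 714 ((492.178955078125, 230.42372131347656), (29.302412033081055, 23.60956382751465), 85.35760498046875)
tab 3215 0.05410604842973482 ((497.3097839355469, 284.8492431640625), (65.55094146728516, 59.73475646972656), 85.91722869873047)
```

No drift, and the plate is back on its feet. Final press, verify and hand in.

```bash
python3 - <<'E'
from m2 import *
f0=np.load("f0.npy")
robot.goto(face(.45,.10),RJ); robot.servo_line(face(.45,.012),speed=.1)
for a in(.45,.35,.25,.15,.05,-.02,-.05): robot.servo_line(face(a,0),speed=.06)
f=robot.read_force()-f0; z=0
while f[2]<15 and z>-.005:
    z-=.001; robot.servo_line(face(-.05,z),speed=.03); f=robot.read_force()-f0; print(z,f.round(1))
robot.dwell(.5)
P=pose("scene"); im,D=robot.grab_frame("scene"); C=cloud(P,D)
m=(np.hypot(C[...,0]-.4972,C[...,1]-.2825)<.025)&(C[...,2]<.09)&(C[...,2]>.03); tz=np.median(C[m][:,2])
f=robot.read_force()-f0; print("tab z",tz,f.round(1),robot.read_position().round(4),robot.read_t())
if tz>.065 and f[2]>8: print(robot.job_done())
E
```

```text
-0.001 [-2.5  4.7 11.8]
-0.002 [-5.   3.9 17.9]
tab z 0.06905871460799573 [-4.9  5.3 18.5] [0.4816 0.0658 0.0432] 46.1667
the job is handed in; nothing more can be done
None
```

I handed the job in at about 46 s of the 72 s allowed, with the gripper holding the handle fully down at about 18 N and the tab up about 14.5 mm; the pad sat flat in the cup before going under the tab, about 3 mm from the lift point by calculation, the trial stroke was done, and no pass or fail verdict was returned.

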